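Check and vent the steam steriliser

ROBOT

A 6-joint arm with a two-finger parallel gripper is mounted at the origin on the work surface. World frame = base frame: x ahead of the robot, y to its left, z up, the work surface at z = 0. Lengths are in mm, angles in rad, forces in N, time in s.
With the tool pointing down it reaches from about 375 to 900 mm from the base axis. Payload 3.1 kg.
Tool frame: the origin (TCP) lies at the very end of the fingers, on their centre line; the grasp point (between the pads) lies 19 mm behind it (arm.grip_depth is the distance from the TCP to the grasp point, in mm); z points along the fingers, y is the line along which they close (so a half turn about z gives the same grasp; the last joint's range is limited). The gripper opens to 85 mm and grips with 20 to 120 N. Pads are 22 mm wide; open, the fingers measure 114 mm over their backs; the gripper's body (76 mm by 85 mm) begins 54 mm behind the grasp point. The pads swing forward as they close: fully open they stand 13 mm farther back than shut.
Start: joints at [0.991, 0.527, 1.433, -0, 1.181, -0.178], TCP at [244.38, 575.217, 205.11] pointing down, gripper open.
Joint ranges: [-3.08, 3.08], [-0.75, 2.2], [0.22, 2.44], [-1.43, 4.57], [0, 2.65], [-2.85, 2.85]. Speed limits (rad/s): [2.79, 2.79, 3.14, 3.14, 3.14, 3.14].

INTERFACE

Orientations are given as a unit quaternion [w, x, y, z].
In Python, from workcell import arm, cams gives the robot as it stands.
- The arm moves only by the shell command python3 -m handwheel 'ROWS' [FORCE]. ROWS is JSON, a list of rows, each a list of 3 entries, a list of its own where there are three numbers: the closure, from 0 (fully open) to 1 (shut), then the shift along the tool's x, y, z in units of 50 mm (1.0 is 50 mm), then the turn, a rotation vector about the tool's x, y, z in units of 5 degrees (1.0 is 5 degrees). In form: [[gripper, [tx, ty, tz], [ax, ay, az]], ...]. A call has 1 to 20 rows; each row shifts and turns the commanded pose from where the row before left it, along the tool's axes as they then stand; what a row does not reach is not made up. A row lasts 1/10 s, in which the tool goes at most 50 mm and 8.59 degrees, less where a joint would pass 70% of its speed; a pose out of reach is approached as far as the arm can. A call is refused whole if a number of a shift passes 1 or a number of a turn 1, either way. A call with a gripper value outside its range is refused whole. The fingers move at their own pace and stop on an object; FORCE is the grip in N (left out, the last holds). Time passes only in rows, so rows that do not move let the fingers close. It gives the time, the measured TCP pose, the force, the opening and the grip force at its end, in the units of the state.
- arm.get_state(): the state, without advancing time (a new reading comes with each control period).
- cams.get_image(name): name is "scene" or "top" or "wrist"; returns the picture (384x512x3 uint8, blue, green, red); there is no depth.
- cams.get_calibration(name): a dict with "mtx" (3x3 intrinsics, pixels), "distortion" ([k1, k2, p1, p2, k3] as OpenCV has them; the pictures are not rectified), "pose" (4x4, takes a point from camera to world coordinates). Camera axes: x right, y down, z forward; pixel columns grow to the right and rows downward; lengths in mm; the calibration is good to about 2 mm. A picture is of the moment at which its call begins: read the wrist's pose just before it. get_calibration takes no time and is no camera call; for the wrist camera it gives the pose at the moment of the call.
- arm.job_done(): hands the job in; it is judged then, once.
Trained networks look in the newest picture that a camera, given by its name, has taken for a name from the list of things; names that differ only in an ending like _2 or _b are one class to them, and where a whole thing is asked for, a point or a joint stands for the part that bears it (a point fixed in the world has none). Each returns a list of dicts, best first, with "conf" (0 to 1); they miss things now and then, are a little off and sometimes report something else, mostly with a low value. They report only what shows in the picture. A call takes as long as a camera call. They do not tell look-alikes from the thing itself.
- cams.search_frame(target, camera): "uv" ([column, row] in pixels, amid what is visible of it).
- cams.silhouettes(target, camera): "region" (384x512 bool, what is visible of it) and "uv" ([column, row] in pixels, amid what is visible of it).
- cams.pinpoint(target, camera): "uv" ([column, row] in pixels: a listed point, or the origin of a listed thing).
The state is a dict: "t": time; "qpos": joint angles; "joint_velocities": joint speeds; "tau": joint torques, N m; "eef_pos": TCP position; "tcp_rot": TCP orientation; "contact_force": force on the tool from outside, world axes, zero at the start; "wrist_torque": the same for the moment, N m; "gripper_width": opening from 0.0 (shut) to 1.0 (fully open); "grasp_force": force on a finger pad.
Only numpy, scipy, OpenCV 4.12 (cv2) and the standard library are available. Lean on these libraries where they do the work, as an engineer would, in place of code of your own. Each camera call takes 0.05 s, during which the arm holds its last target. There are 200 camera calls.

TASK

The steriliser has finished its cycle. Take the dial thermometer out of the rack and push its stem down into the upright thermometer pocket on the deck until its collar sits on the pocket's mouth, and leave it there; only then lift the lid by its front handle to about 30 degrees (within 5, and at no time wider than 45) so that the last steam can vent. The lid falls shut if let go, so finish while still holding it by the handle at that angle; the rack, the plug and the glassware and saucer on the bench stay as they are.

Things in the scene. Friction and masses are not known exactly. Their poses are not given: they have to be found in the camera images.
- steriliser: Floor-standing top-loading steam steriliser in brushed steel, fixed, its front turned to the robot's left. Deck 480 mm deep (own x from -270 to +210 mm), 500 mm wide (own y), its top 30 mm above the bench. Origin: on the chamber's axis at bench height (z = 0). Own x points from front to hinge side (to the robot's right), own y away from the robot, z up.
- pocket_mouth (a point): Centre of the mouth of the thermometer pocket: upright flared steel tube on a brass foot on the deck's front strip, past the handle's end nearer the robot, 70 mm from the lid's front face. Mouth 20 mm above the deck (z = 0.050), a flat rim 27 mm over the outside, 18 mm inside, narrowing to a 10 mm bore within 11 mm; over 105 mm deep. In the steriliser's frame at x -225, y -160 mm.
- thermometer: Dial thermometer, 0.09 kg, standing in one of the two outer holes of the rack, dial up. Origin: centre of the underside of its hexagonal collar, z up along the stem's axis. Stem 6.4 mm thick runs from z = 0 to -100 mm, tip tapered; collar 24 mm wide from z = 0 to 12 mm; round dial head 44 mm across from z = 12 to 30 mm, steel with a white face. Take it by the rim of the head (z = 21 mm).
- rack: Aluminium tube rack on the bench to the robot's left, fixed; 170 mm long (own x), 70 mm wide (own y), 110 mm high, with three 12 mm holes along x at -45, 0 and +45 mm. Origin: centre of the underside. A collar in a hole rests on the top plate, so that its underside is 110 mm above the bench.
- lid (a joint): Opening angle of the lid in rad: 0 shut (as at the start), grows as the front rises; 0.524 is 30 degrees, stop at 1.6. Lid: steel box 300 deep x 320 wide x 55 mm, hinged at its rear edge; the hinge axis lies along the steriliser's y through its x = +155, z = +50 mm. A spring carries part of the weight; let go, it always falls shut. Lifting or holding takes 4 to 9 N upwards at the handle.
- lid_handle (a point): Front handle of the lid, on the robot's left: black round bar 20 mm thick, 216 mm long, parallel to the hinge, between brackets 186 mm apart. Origin: centre of the bar, in the lid's frame 360 mm in front of and 20 mm above the hinge axis (z = 0.070 when shut), its surface 40 mm clear of the lid's front face. Own y along the bar; turns with the lid, own x (to the hinge) tipping down.
- pocket_plug: Bystander: small brass plug of the pocket, hexagonal head 22 mm wide and 16 mm high, in the other outer hole of the rack. Origin: underside of the head, on its axis.
- media_bottle: Bystander: glass bottle with a blue cap, 76 mm across, 150 mm high, on the bench at the left. Origin: centre of the underside.
- saucer: Bystander: terracotta saucer, 120 mm across, 22 mm high, on the bench at the left. Origin: centre of the underside.
- glass_jar: Bystander: open glass jar, 72 mm across, 110 mm high, on the bench at the right. Origin: centre of the underside.
There are look-alikes about, which are no part of the job. Of the things shaped like the thermometer, the bare steel one is meant.

How it is judged:
By the outcome, as a careful person would: the job done as asked, in the order asked, and still so for the second after the job is handed in, while the arm keeps its last pose, push and grip.
It also fails if it takes over 64 s, if anything falls off the work surface, if the arm or the gripper's body presses on something with over 40 N, if the wrist force passes 120 N, or if a joint passes its speed limit or range.

## Working session

There is one attempt and no reset: what is moved stays moved. The work goes in short steps, Python scripts to look and compute and a shell command to move; the robot and the scene stay as the last step left them, time stands still between calls to the robot, and variables do not carry over. Pictures are saved under pics/ and viewed, at most 13 in all, crops included, and the job is handed in when it is done.

```bash
ls; mkdir -p pics
cat > h.py <<'E'
import numpy as np,cv2
from workcell import arm,cams
from scipy.spatial.transform import Rotation as R
def ray(cam,uv,cal=None):
    c=cal or cams.get_calibration(cam);P=np.array(c["pose"],float)
    n=cv2.undistortPoints(np.array([[uv]],float),np.array(c["mtx"],float),np.array(c["distortion"],float))[0,0]
    d=P[:3,:3]@np.array([n[0],n[1],1]);return P[:3,3],d/np.linalg.norm(d)
def atz(cam,uv,z,cal=None):
    o,d=ray(cam,uv,cal);return o+d*(z-o[2])/d[2]
def tri(rs):
    A=sum(np.eye(3)-np.outer(d,d) for o,d in rs);b=sum((np.eye(3)-np.outer(d,d))@o for o,d in rs)
    p=np.linalg.solve(A,b);return p,[round(float(np.linalg.norm((np.eye(3)-np.outer(d,d))@(p-o))),1) for o,d in rs]
def proj(cam,p,cal=None):
    c=cal or cams.get_calibration(cam);T=np.linalg.inv(np.array(c["pose"],float))
    return cv2.projectPoints(np.array([p],float),cv2.Rodrigues(T[:3,:3])[0],T[:3,3],np.array(c["mtx"],float),np.array(c["distortion"],float))[0][0,0]
E
python3 - <<'E'
from h import *
np.set_printoptions(precision=1,suppress=True)
for c in ["scene","top"]:
    im=cams.get_image(c);cv2.imwrite(f"pics/{c}0.png",im);print(c,cams.get_calibration(c)["pose"])
    for n in ["thermometer","pocket_plug","rack","pocket_mouth","lid_handle","steriliser"]:
        print(n,[(np.round(r["uv"],1).tolist(),round(r["conf"],2)) for r in cams.pinpoint(n,c)])
s=arm.get_state();print(s["t"],s["eef_pos"],s["tcp_rot"],s["contact_force"],arm.grip_depth)
E
```

```text
pics
scene [[  -0.9    0.3   -0.4 1050.2]
 [   0.5    0.5   -0.7  966.7]
 [   0.    -0.8   -0.6  925.3]
 [   0.     0.     0.     1. ]]
thermometer [([266.0, 270.7], 0.65), ([321.0, 221.1], 0.63), ([355.6, 320.4], 0.58), ([362.6, 260.9], 0.5)]
pocket_plug [([291.6, 224.1], 0.49)]
rack [([302.3, 248.0], 0.63)]
pocket_mouth [([274.8, 196.6], 0.95)]
lid_handle []
steriliser [([204.3, 190.0], 0.95), ([197.3, 127.4], 0.41)]
top [[  -0.    -1.     0.1  352.5]
 [  -1.     0.    -0.    34.2]
 [  -0.    -0.1   -1.  1488.4]
 [   0.     0.     0.     1. ]]
thermometer [([134.9, 214.7], 0.58), ([169.0, 197.9], 0.57), ([98.1, 180.8], 0.54), ([169.4, 144.0], 0.51)]
pocket_plug [([171.7, 174.4], 0.5)]
rack [([176.1, 190.0], 0.86), ([228.6, 195.8], 0.32)]
pocket_mouth [([229.8, 151.9], 0.7), ([234.3, 195.3], 0.63), ([169.8, 197.6], 0.45)]
lid_handle [([230.1, 152.1], 0.7)]
steriliser [([281.5, 143.6], 0.9)]
0.7 [244.4 575.2 205.1] [0.  0.2 1.  0. ] [-0.5  0.4 -0.3] 18.700000000000003
```

View pics/scene0.png

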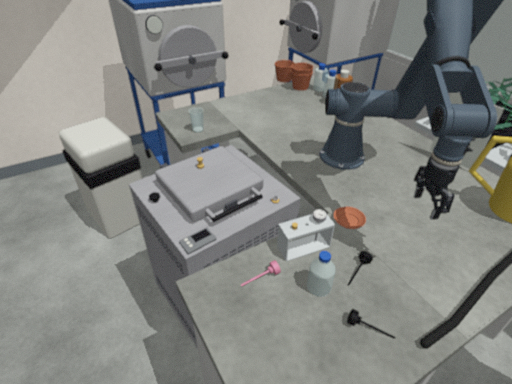

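View pics/top0.png

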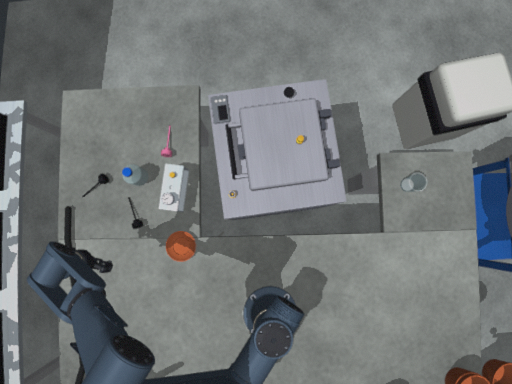

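The things shaped like the thermometer are:
- rack, dial up with a white face: scene (321,216), top (169,198)
- pink, lying down: scene (275,268), top (167,151)
- black, lying down: scene (366,258), top (103,179)
- black, lying down: scene (354,318), top (138,224)

The bare steel one, standing in the rack, is the one meant. The brass plug is at scene (294,226), top (172,175). The pocket is at scene (275,200), top (234,194), and the handle bar runs along top (232,152).

Run:
```python
from h import *
np.set_printoptions(precision=1,suppress=True)
pr=lambda n,a,b:print(n,*tri([ray("scene",a),ray("top",b)]))
pr("therm",[321,221.1],[169,197.9]);pr("plug",[291.6,224.1],[171.7,174.4])
pr("rack",[302.3,248],[176.1,190]);pr("pocket",[274.8,196.6],[234.3,195.3])
pr("ster",[204.3,190],[281.5,143.6])
print("deck corners",[atz("top",p,30) for p in ([209,95],[224,219],[327,81],[346,202])])
print("handle ends top",[atz("top",p,75) for p in ([229,125],[236,179])])
print("rack corners",[atz("top",p,110) for p in ([162,165],[183,164],[183,210],[158,209])])
im=cams.get_image("wrist");cv2.imwrite("pics/w0.png",im)
c=cams.get_calibration("wrist");print(c["pose"],c["mtx"]);s=arm.get_state();print(R.from_quat(s["tcp_rot"],scalar_first=True).as_matrix(),s["eef_pos"])
t=cams.get_image("top");a=cv2.resize(t[130:230,140:260],None,fx=5,fy=5,interpolation=2);cv2.imwrite("pics/crop.png",a)
```

```text
therm [443.6 368.2 109.3] [4.9, 4.9]
plug [536.7 348.  123.9] [5.3, 5.3]
rack [489.7 360.8  -5.4] [4.5, 4.5]
pocket [457.6 126.9  41. ] [1.6, 1.6]
ster [664.4 -64.6  20.5] [6.6, 6.6]
deck corners [array([862.3, 223.6,  30. ]), array([366.2, 170. ,  30. ]), array([ 910.4, -252.7,   30. ]), array([ 420.6, -305.4,   30. ])]
handle ends top [array([724.8, 141.5,  75. ]), array([515.4, 118.1,  75. ])]
rack corners [array([570.5, 391. , 110. ]), array([572.2, 312.1, 110. ]), array([401.6, 312.9, 110. ]), array([407.2, 405.9, 110. ])]
[[  0.4   0.9   0.3 178.7]
 [  0.9  -0.4  -0.1 604.3]
 [  0.    0.3  -1.  373.7]
 [  0.    0.    0.    1. ]] [[279.8   0.  250.9]
 [  0.  279.8 190.8]
 [  0.    0.    1. ]]
[[-0.9  0.4  0. ]
 [ 0.4  0.9  0. ]
 [-0.   0.  -1. ]] [244.4 575.2 205.1]
```

The pictures agree with the description. The steriliser is turned about 6°: own y ≈ (0.994, 0.107), own x ≈ (0.107, −0.994). Next I take the wrist camera over the rack.

```bash
cat >> h.py <<'E'
def plan(tgt,Rt=None):
    """turn (tool rotvec, units of 5deg) and then shift (units of 50mm, along target tool axes)"""
    s=arm.get_state();Rc=R.from_quat(s["tcp_rot"],scalar_first=True)
    Rt=Rt if Rt is not None else Rc
    rv=np.degrees((Rc.inv()*Rt).as_rotvec())/5
    d=Rt.inv().apply(np.array(tgt)-s["eef_pos"])/50
    print("t",s["t"],"turn",np.round(rv,3),"shift",np.round(d,3))
def down(yaw_y):  # tool down, tool y at world angle yaw_y(deg)
    a=np.radians(yaw_y);y=np.array([np.cos(a),np.sin(a),0]);z=np.array([0,0,-1.]);return R.from_matrix(np.column_stack([np.cross(y,z),y,z]))
E
python3 - <<'E'
from h import *
plan([430,367,270],down(96.2))
E
```

```text
t 0.8 turn [ 0.     0.    -5.844] shift [-3.241 -4.541 -1.297]
```

View pics/crop.png

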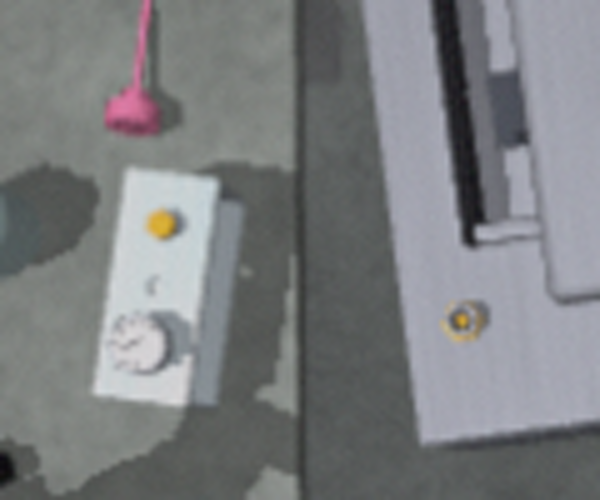

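The crop shows the steel, white-faced thermometer in the hole nearer the robot at (138,343). The brass plug is in the far hole at (163,223) and the pocket at (464,320), so the choice is confirmed.

```bash
python3 -m handwheel '[[0,[0,0,-0.22],[0,0,-1]],[0,[0,0,-0.22],[0,0,-1]],[0,[0,0,-0.22],[0,0,-1]],[0,[0,0,-0.22],[0,0,-1]],[0,[0,0,-0.22],[0,0,-1]],[0,[0,0,-0.2],[0,0,-0.84]],[0,[-0.4,-0.57,0],[0,0,0]],[0,[-0.4,-0.57,0],[0,0,0]],[0,[-0.4,-0.57,0],[0,0,0]],[0,[-0.41,-0.57,0],[0,0,0]],[0,[-0.41,-0.57,0],[0,0,0]],[0,[-0.41,-0.57,0],[0,0,0]],[0,[-0.41,-0.57,0],[0,0,0]],[0,[-0.4,-0.55,0],[0,0,0]],[0,[0,0,0],[0,0,0]],[0,[0,0,0],[0,0,0]]]'
cat > look.py <<'E'
from h import *
import sys,json
np.set_printoptions(precision=1,suppress=True)
tag=sys.argv[1];cal=cams.get_calibration("wrist")
cv2.imwrite(f"pics/{tag}.png",cams.get_image("wrist"))
out={"cal":{k:np.array(cal[k]).tolist() for k in("mtx","distortion","pose")}}
for n in sys.argv[2:]:
    out[n]=[np.array(r["uv"]).tolist()for r in cams.pinpoint(n,"wrist")]
    print(n,np.array(out[n]))
json.dump(out,open(tag+".json","w"))
s=arm.get_state();print(s["eef_pos"],s["contact_force"])
E
python3 look.py w1 thermometer rack pocket_plug
```

```text
t: 2.4
eef_pos: [430.2, 366.5, 270.1]
tcp_rot: [-0.0, -0.053, 0.999, 0.0]
contact_force: [-0.7, 0.4, -0.5]
gripper_width: 1.001
grasp_force: 0.0
thermometer [[250.6 287.7]
 [357.9 130.8]
 [424.3 235.1]
 [246.2 183.6]]
rack [[243.6 192.5]]
pocket_plug [[229.1 248.5]]
[428.9 367.8 270.1] [ 0.2  0.2 -0.6]
```

View pics/w1.png

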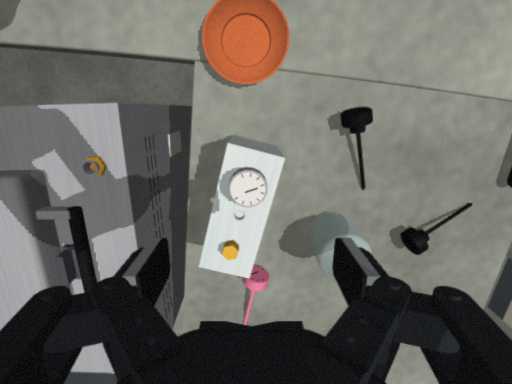

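```bash
python3 -m handwheel '[[0,[0.5,-0.5,0],[0,0,0]],[0,[0.5,-0.5,0],[0,0,0]],[0,[0.1,-0.2,0],[0,0,0]],[0,[0,0,0],[0,0,0]],[0,[0,0,0],[0,0,0]]]'; python3 look.py w2 thermometer rack pocket_plug
```

```text
t: 3.1
eef_pos: [382.7, 302.5, 270.7]
tcp_rot: [0.001, -0.054, 0.999, 0.001]
contact_force: [-0.5, 0.4, -0.5]
gripper_width: 1.003
grasp_force: 0.0
thermometer [[391.3 163.7]
 [293.2 226.3]
 [448.9 260.6]
 [285.1 314.3]]
rack [[277.2 223.4]]
pocket_plug [[272.3 284.9]]
[382.5 302.3 270.1] [-0.9 -0.2  0.2]
```

The wrist view shows the thermometer's dial at (248,187), the plug at (231,250), the pocket at (94,166), the saucer at (246,40) and the handle end at (80,215).

Run:
```python
from h import *
import json
np.set_printoptions(precision=1,suppress=True)
A=json.load(open("w1.json"));B=json.load(open("w2.json"))
f=lambda a,b:tri([ray(0,a,A["cal"]),ray(0,b,B["cal"])])
print("therm",f(A["thermometer"][3],B["thermometer"][1]),"plug",f(A["pocket_plug"][0],B["pocket_plug"][0]),"rack",f(A["rack"][0],B["rack"][0]))
# dial rim: bright/steel disc outline by Hough near the origin
cc=[]
for t,D,i in(("w1",A,3),("w2",B,1)):
    im=cv2.imread(f"pics/{t}.png");g=im.max(2);u=np.array(D["thermometer"][i]);x,y=(u-32).astype(int)
    c=cv2.resize(g[y:y+64,x:x+64],None,fx=8,fy=8,interpolation=2)
    h=cv2.HoughCircles(cv2.GaussianBlur(c,(9,9),2),cv2.HOUGH_GRADIENT,1,500,param1=100,param2=20,minRadius=100,maxRadius=220)
    h=h[0,0];cc.append(h[:2]/8+[x,y]-0.44);print(t,"hough",cc[-1],h[2]/8)
    c2=cv2.cvtColor(c,8);cv2.circle(c2,(int(h[0]),int(h[1])),int(h[2]),(0,0,255),2);cv2.imwrite(f"pics/h{t}.png",c2)
print("dial",f(*cc),atz(0,cc[0],140,A["cal"]),atz(0,cc[1],140,B["cal"]))
cams.get_image("wrist")
for n in("pocket_mouth","lid_handle"):
    for r in cams.pinpoint(n,"wrist"):print(n,r["uv"],r["conf"],atz("wrist",r["uv"],50 if n[0]=="p" else 70))
cv2.imwrite("pics/hh.png",np.hstack([cv2.resize(cv2.imread("pics/h%s.png"%t),(400,400)) for t in("w1","w2")]))
```

```text
therm (array([444.2, 363.5, 121.9]), [0.6, 0.6]) plug (array([534.6, 350.1, 115.2]), [1.0, 1.0]) rack (array([492.7, 362. ,  -0.2]), [1.1, 1.1])Traceback (most recent call last):
  File "<stdin>", line 13, in <module>
TypeError: 'NoneType' object is not subscriptable
```

Run:
```python
from h import *
import json
np.set_printoptions(precision=1,suppress=True)
A=json.load(open("w1.json"));B=json.load(open("w2.json"))
cams.get_image("wrist");rs=cams.silhouettes("thermometer","wrist")
u=np.array(B["thermometer"][1])
r=min(rs,key=lambda r:np.linalg.norm(np.array(r["uv"])-u));m=r["region"].astype(np.uint8)
k=max(cv2.findContours(m,0,1)[0],key=cv2.contourArea);print("sil",r["uv"],cv2.fitEllipse(k),cv2.boundingRect(k))
out=[]
for t,D,i in(("w1",A,3),("w2",B,1)):
    im=cv2.imread(f"pics/{t}.png");u=np.array(D["thermometer"][i]);x,y=(u-25).astype(int)
    c=cv2.resize(im[y:y+50,x:x+50],None,fx=8,fy=8,interpolation=2)
    if t=="w2":cv2.drawContours(c,[((k-[x,y])*8+4).astype(int)],-1,(0,0,255),1)
    cv2.putText(c,f"{x},{y}",(5,395),0,.6,(0,0,255));out.append(c)
cv2.imwrite("pics/hh.png",np.hstack(out))
for n in("pocket_mouth","lid_handle"):
    for r in cams.pinpoint(n,"wrist"):print(n,r["uv"],r["conf"],atz("wrist",r["uv"],50 if n[0]=="p" else 70))
```

```text
sil [293.3, 232.5] ((296.3280029296875, 230.1226806640625), (36.68996047973633, 38.178096771240234), 149.01995849609375) (278, 211, 38, 39)
pocket_mouth [135.7, 206.7] 0.97 [467.4 140.7  50. ]
lid_handle [274.3, 284.4] 0.26 [563.5 358.8  70. ]
```

View pics/hh.png

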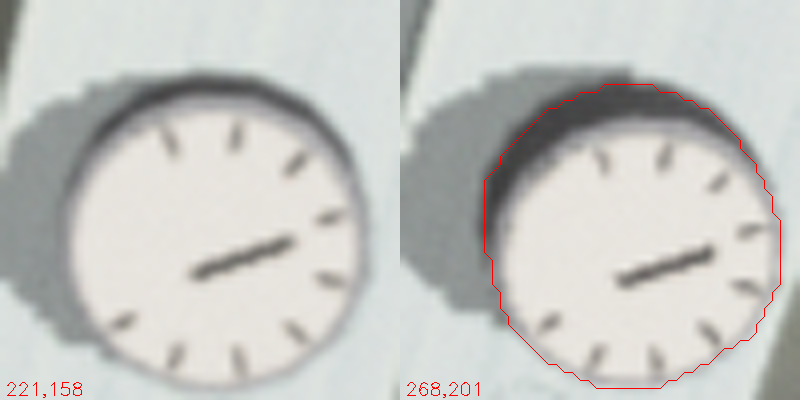

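Both crops show the dial: its top disc is centred at (247.8,187.6) in w1 and (297.3,232.0) in w2, clearly white-faced steel.

Run:
```python
from h import *
import json
np.set_printoptions(precision=1,suppress=True)
A=json.load(open("w1.json"));B=json.load(open("w2.json"))
a,b=[247.8,187.6],[297.3,232.0]
print(tri([ray(0,a,A["cal"]),ray(0,b,B["cal"])]),atz(0,a,140,A["cal"]),atz(0,b,140,B["cal"]))
for uv in([168.2,198.5],):print("top",atz("top",uv,140))
print("pocket w1",atz(0,[94,166],50,A["cal"]),"top",atz("top",[140+464/5-.4,130+320/5-.4],50), "scene",atz("scene",[274.8,196.6],50))
p=(atz(0,a,140,A["cal"])+atz(0,b,140,B["cal"]))/2
plan([p[0],p[1],170],down(96.2));plan([p[0],p[1],115],down(96.2))
```

```text
(array([443.9, 365.6, 139. ]), [0.4, 0.4]) [443.3 365.8 140. ] [443.7 365.2 140. ]
top [443.1 360.5 140. ]
pocket w1 [459.6 145.7  50. ] top [462.4 134.4  50. ] scene [464.8 134.6  50. ]
t 3.5 turn [-0. -0. -0.] shift [-1.4  1.1  2. ]
t 3.5 turn [-0. -0. -0.] shift [-1.4  1.1  3.1]
```

```bash
python3 -m handwheel '[[0,[-0.34,0.28,0],[0,0,0]],[0,[-0.34,0.28,0],[0,0,0]],[0,[-0.34,0.28,0],[0,0,0]],[0,[-0.33,0.28,0],[0,0,0]],[0,[0,0,0.4],[0,0,0]],[0,[0,0,0.4],[0,0,0]],[0,[0,0,0.4],[0,0,0]],[0,[0,0,0.4],[0,0,0]],[0,[0,0,0.4],[0,0,0]],[0,[0,0,0.4],[0,0,0]],[0,[0,0,0.3],[0,0,0]],[0,[0,0,0.2],[0,0,0]],[0,[0,0,0.1],[0,0,0]],[0,[0,0,0.08],[0,0,0]],[0,[0,0,0],[0,0,0]],[0,[0,0,0],[0,0,0]]]' 40
python3 - <<'E'
from h import *
s=arm.get_state();print(s["eef_pos"],s["contact_force"])
E
```

```text
t: 5.1
eef_pos: [443.2, 364.6, 116.7]
tcp_rot: [0.001, -0.054, 0.999, 0.0]
contact_force: [-0.6, 0.6, 0.8]
gripper_width: 0.998
grasp_force: 0.0
[443.16500279 364.59037239 116.70125163] [-0.56303423  0.55908642  0.77511238]
```

```bash
python3 -m handwheel '[[0,[0,0.02,0.05],[0,0,0]],[0.3,[0,0,0],[0,0,0]],[0.7,[0,0,0],[0,0,0]],[1,[0,0,0],[0,0,0]],[1,[0,0,0],[0,0,0]],[1,[0,0,0],[0,0,0]],[1,[0,0,0],[0,0,0]],[1,[0,0,0],[0,0,0]]]' 40
python3 -c "
from h import *
s=arm.get_state();print(s['eef_pos'],s['contact_force'],s['wrist_torque'])"
```

```text
t: 5.9
eef_pos: [443.0, 365.7, 113.9]
tcp_rot: [0.0, -0.054, 0.999, 0.0]
contact_force: [-0.8, 1.0, 2.6]
gripper_width: -0.001
grasp_force: 1.4
[442.95267484 365.65240362 113.92491489] [-0.78483708  0.9600337   2.64765493] [0.14751176 0.02188583 0.01085122]
```

The fingers shut on nothing, so I look before doing anything else.

Run:
```python
from h import *
a=cams.get_image("wrist");b=cams.get_image("scene");print(cams.get_calibration("wrist")["pose"])
c=cv2.resize(b[190:270,260:360],None,fx=4,fy=4,interpolation=2)
c=cv2.copyMakeBorder(c,0,64,0,0,0);cv2.imwrite("pics/d.png",np.hstack([a[:, :400],c]))
```

```text
[[-1.07139038e-01  9.53487655e-01  2.81749034e-01  3.71759292e+02]
 [ 9.94241294e-01  1.02079881e-01  3.26182120e-02  3.58692938e+02]
 [ 2.34015478e-03  2.83621207e-01 -9.58933540e-01  2.82376985e+02]
 [ 0.00000000e+00  0.00000000e+00  0.00000000e+00  1.00000000e+00]]
```

View pics/d.png

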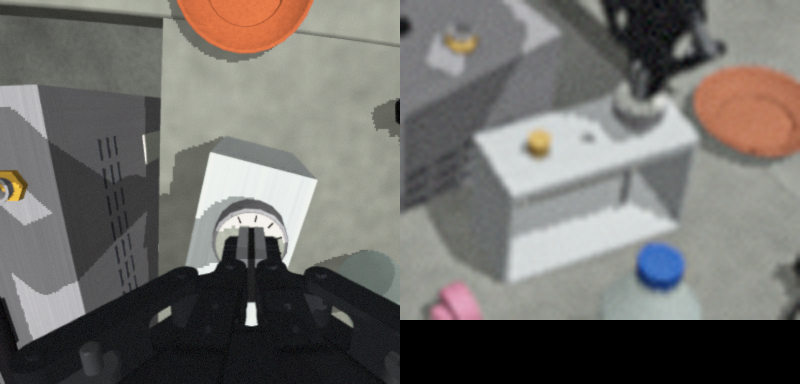

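Run:
```python
from h import *
np.set_printoptions(precision=1,suppress=True)
s=arm.get_state();print(s["eef_pos"],s["qpos"],s["grasp_force"],s["gripper_width"])
for n,p in(("dial140",[443.5,365.5,140]),("rim+y",[443.5,387.5,140]),("rim-y",[443.5,343.5,140]),("rim-x",[421.5,365.5,140]),("dial120",[443.5,365.5,120]),("tcp",s["eef_pos"]),("tcp+30",s["eef_pos"]+[0,0,30])):print(n,proj("wrist",p))
```

```text
[442.9 365.7 113.9] [ 0.5  0.6  1.6  0.   0.9 -1.2] 1.5518558397889137 -0.0011762985733063155
dial140 [248.7 241.9]
rim+y [287.4 245.6]
rim-y [209.6 238.1]
rim-x [253.  205.2]
dial120 [248.8 227.4]
tcp [249.2 222.8]
tcp+30 [249.  244.3]
```

Run:
```python
from h import *
a=cams.get_image("wrist");b=cams.get_image("scene")
np.set_printoptions(precision=1,suppress=True)
print("scene proj dial140",proj("scene",[443.5,365.5,140]),"tcp",proj("scene",[443,365.7,114]))
cv2.imwrite("pics/e.png",np.hstack([cv2.resize(a[180:280,200:300],(400,400),interpolation=2),cv2.resize(b[180:240,290:350],(400,400),interpolation=2)]))
```

```text
scene proj dial140 [320.2 213.8] tcp [319.3 219.5]
```

View pics/e.png

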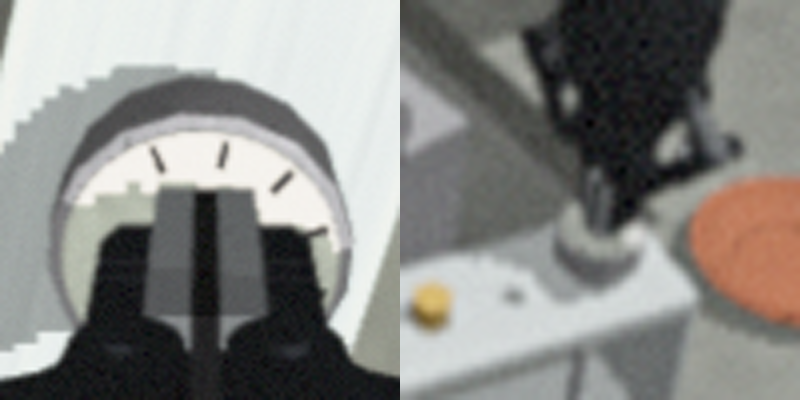

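The tips appear to stand on the dial face, which does not fit the reported height. I raise the shut fingers and see whether the tips' pixel row changes, which shows whether they were occluded or simply end there.

```bash
python3 -m handwheel '[[1,[0,0,-0.3],[0,0,0]],[1,[0,0,-0.4],[0,0,0]],[1,[0,0,-0.4],[0,0,0]],[1,[0,0,0],[0,0,0]],[1,[0,0,0],[0,0,0]]]'
python3 - <<'E'
from h import *
np.set_printoptions(precision=1,suppress=True)
a=cams.get_image("wrist")
s=arm.get_state();print(s["eef_pos"],s["contact_force"]);print("tcp px",proj("wrist",s["eef_pos"]),"dial140",proj("wrist",[443.5,365.5,140]),"dial115",proj("wrist",[443.5,365.5,115]))
cv2.imwrite("pics/f.png",cv2.resize(a[150:300,170:330],None,fx=4,fy=4,interpolation=2)[:600])
E
```

```text
t: 6.6
eef_pos: [442.3, 365.0, 168.2]
tcp_rot: [-0.0, -0.054, 0.999, -0.0]
contact_force: [-1.0, -0.0, 0.3]
gripper_width: 0.0
grasp_force: 0.0
[441.8 364.7 167.6] [-0.4 -0.1 -0.5]
tcp px [249.2 222.8] dial140 [250.2 210.6] dial115 [250.2 200.1]
```

View pics/f.png

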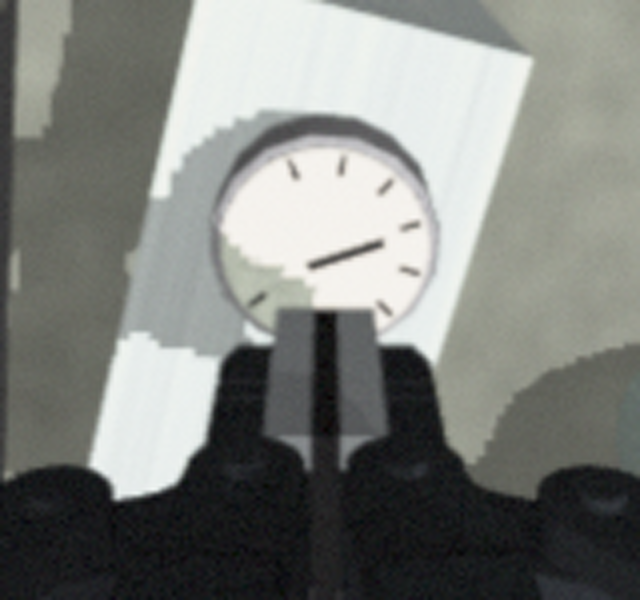

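In both pictures the tips end at row 227, so they were standing on top of the dial. The real fingertips therefore end about 25 mm behind the reported TCP, while the dial height of 140 mm agrees in camera and text. I open and descend about 30 mm deeper than before, watching the force.

```bash
python3 -m handwheel '[[0,[-0.03,0.01,0],[0,0,0]],[0,[0,0,0],[0,0,0]],[0,[0,0,0],[0,0,0]],[0,[0,0,0],[0,0,0]],[0,[0,0,0.3],[0,0,0]],[0,[0,0,0.3],[0,0,0]],[0,[0,0,0.3],[0,0,0]],[0,[0,0,0.2],[0,0,0]],[0,[0,0,0.15],[0,0,0]],[0,[0,0,0.1],[0,0,0]],[0,[0,0,0.1],[0,0,0]],[0,[0,0,0.1],[0,0,0]],[0,[0,0,0],[0,0,0]],[0,[0,0,0],[0,0,0]]]' 40
python3 -c "
from h import *
s=arm.get_state();print(s['eef_pos'],s['contact_force'],s['wrist_torque'])"
```

```text
t: 8.05
eef_pos: [444.2, 366.1, 91.2]
tcp_rot: [0.0, -0.054, 0.999, 0.0]
contact_force: [0.2, 0.3, -0.4]
gripper_width: 0.998
grasp_force: 0.0
[444.18589336 366.08176071  91.22738283] [ 0.17085783  0.25052471 -0.37190819] [ 0.03565552 -0.05161549 -0.00288482]
```

```bash
python3 -m handwheel '[[0,[0,0,0.1],[0,0,0]],[0.3,[0,0,0],[0,0,0]],[0.5,[0,0,0],[0,0,0]],[1,[0,0,0],[0,0,0]],[1,[0,0,0],[0,0,0]],[1,[0,0,0],[0,0,0]],[1,[0,0,0],[0,0,0]]]' 40
python3 -c "
from h import *
s=arm.get_state();print(s['eef_pos'],s['contact_force'],s['wrist_torque'])"
```

```text
t: 8.75
eef_pos: [444.3, 366.1, 86.5]
tcp_rot: [0.0, -0.054, 0.999, 0.0]
contact_force: [-0.5, -0.2, 3.1]
gripper_width: 0.498
grasp_force: 40.6
[444.28549451 366.12654302  86.45381623] [-0.54858541 -0.21134255  3.11759944] [-0.04160236 -0.01477481  0.06802711]
```

Gripped at about 42 mm opening with 40 N. I lift it clear, carry it toward the pocket, and measure the pocket from two wrist places.

```bash
python3 -m handwheel '[[1,[0,0,-0.1],[0,0,0]],[1,[0,0,-0.3],[0,0,0]],[1,[0,0,-0.5],[0,0,0]],[1,[0,0,-0.5],[0,0,0]],[1,[0,0,-0.5],[0,0,0]],[1,[0,0,-0.5],[0,0,0]],[1,[0,0,-0.2],[0,0,0]],[1,[0,-0.2,0],[0,0,0]],[1,[0.05,-0.4,0],[0,0,0]],[1,[0.05,-0.5,0],[0,0,0]],[1,[0.05,-0.5,0],[0,0,0]],[1,[0.05,-0.5,0],[0,0,0]],[1,[0.05,-0.4,0],[0,0,0]],[1,[0,-0.2,0],[0,0,0]],[1,[0,0,0],[0,0,0]],[1,[0,0,0],[0,0,0]],[1,[0,0,0],[0,0,0]],[1,[0,0,0],[0,0,0]]]' 60
python3 look.py p1 pocket_mouth lid_handle thermometer; python3 -m handwheel '[[1,[0.2,-0.3,0],[0,0,0]],[1,[0.4,-0.5,0],[0,0,0]],[1,[0.4,-0.5,0],[0,0,0]],[1,[0.2,-0.3,0],[0,0,0]],[1,[0,0,0],[0,0,0]],[1,[0,0,0],[0,0,0]],[1,[0,0,0],[0,0,0]],[1,[0,0,0],[0,0,0]]]'
python3 look.py p2 pocket_mouth lid_handle thermometer
```

```text
t: 10.55
eef_pos: [446.1, 231.2, 216.0]
tcp_rot: [0.0, -0.054, 0.999, 0.0]
contact_force: [0.1, 0.1, -1.4]
gripper_width: 0.497
grasp_force: 61.0
pocket_mouth [[174.1 176.2]]
lid_handle []
thermometer [[473.6 134.5]
 [247.4 241.4]]
[446.1 230.8 216.1] [-0.   0.7 -1.4]
t: 11.55
eef_pos: [395.9, 145.1, 216.2]
tcp_rot: [0.0, -0.054, 0.999, 0.0]
contact_force: [0.7, -0.8, -1.7]
gripper_width: 0.492
grasp_force: 61.1
pocket_mouth [[239.3 223.1]]
lid_handle [[221.8 331.5]]
thermometer [[250.4 246.2]
 [380.  240.6]]
[395.3 144.8 216. ] [ 0.8 -0.  -0.4]
```

Run:
```python
from h import *
import json
np.set_printoptions(precision=1,suppress=True)
A=json.load(open("p1.json"));B=json.load(open("p2.json"))
a,b=A["pocket_mouth"][0],B["pocket_mouth"][0]
print(tri([ray(0,a,A["cal"]),ray(0,b,B["cal"])]),atz(0,a,50,A["cal"]),atz(0,b,50,B["cal"]))
print("expected",proj(0,[460,140,50],A["cal"]),proj(0,[460,140,50],B["cal"]))
s=arm.get_state()["eef_pos"];print("therm tip/collar px p2",[proj(0,s+[0,0,k],B["cal"]) for k in(-76,24,54)])
i=cv2.imread("pics/p1.png")[126:226,124:224];j=cv2.imread("pics/p2.png")[100:400,100:400]
cv2.imwrite("pics/pp.png",np.hstack([cv2.resize(i,(360,360),interpolation=2),cv2.resize(cv2.imread("pics/p2.png")[130:310,150:350],(400,360),interpolation=2)]))
```

```text
(array([464.5, 139.9,  54.7]), [1.4, 1.4]) [464.6 139.5  50. ] [467.8 139.3  50. ]
expected [174.6 172.6] [240.5 217.5]
therm tip/collar px p2 [array([249.3, 189.3]), array([248.7, 238.3]), array([248.4, 266.9])]
```

View pics/pp.png

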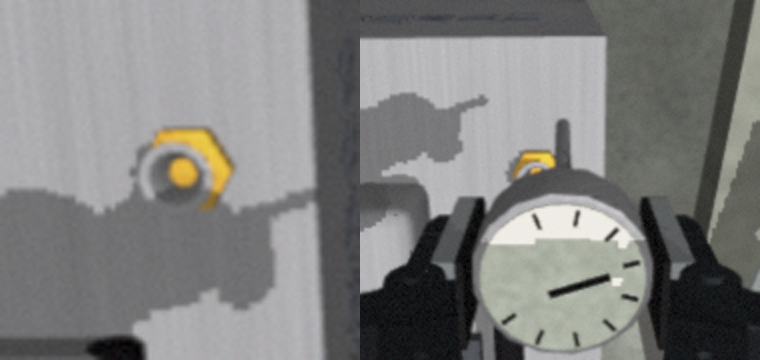

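The left crop shows the pocket mouth ring at p1 (172.3,173.6). The right crop shows the thermometer held upright, stem tip at (251.5,191) and dial centre at (252,267), with the mouth just peeking out at (238,222). I compare the stem and the mouth in the same camera frame so that a mount offset cancels.

Run:
```python
from h import *
import json
np.set_printoptions(precision=2,suppress=True)
A=json.load(open("p1.json"));B=json.load(open("p2.json"))
pk=[atz(0,[172.3,173.6],50,A["cal"]),atz(0,[238.5,222],50,B["cal"]),tri([ray(0,[172.3,173.6],A["cal"]),ray(0,[238.5,222],B["cal"])])]
print("pocket",pk)
s=arm.get_state()["eef_pos"]
print("tip off",atz(0,[251.5,191],s[2]-76.5,B["cal"])-s,"dial off",atz(0,[252,267],s[2]+53.5,B["cal"])-s)
print("top", atz("top",[140+464/5-.4,130+320/5-.4],50),"therm by top earlier",atz("top",[140+138/5-.4,130+343/5-.4],140))
```

```text
pocket [array([461.55, 137.19,  50.  ]), array([466.43, 138.08,  50.  ]), (array([460.31, 138.94,  60.67]), [1.7, 1.7])]
tip off [  1.53   2.15 -76.5 ] dial off [ 0.17  1.73 53.5 ]
top [462.35 134.41  50.  ] therm by top earlier [444.25 364.1  140.  ]
```

```bash
python3 -m handwheel '[[1,[-0.2,-0.06,0],[0,0,0]],[1,[-0.3,-0.08,0],[0,0,0]],[1,[-0.3,-0.08,0],[0,0,0]],[1,[-0.3,-0.06,0],[0,0,0]],[1,[-0.2,-0.04,0],[0,0,0]],[1,[0,0,0.3],[0,0,0]],[1,[0,0,0.4],[0,0,0]],[1,[0,0,0.4],[0,0,0]],[1,[0,0,0.3],[0,0,0]],[1,[0,0,0.14],[0,0,0]],[1,[0,0,0],[0,0,0]],[1,[0,0,0],[0,0,0]],[1,[0,0,0],[0,0,0]]]'
python3 look.py q1 pocket_mouth thermometer
python3 - <<'E'
import cv2
i=cv2.imread("pics/q1.png")[130:280,150:350];cv2.imwrite("pics/qq.png",cv2.resize(i,(800,600),interpolation=2))
from h import *
np.set_printoptions(precision=1,suppress=True)
s=arm.get_state()["eef_pos"];print(proj("wrist",s+[0,0,-76.5]),proj("wrist",[462.5,137.5,50]))
E
```

```text
t: 13.05
eef_pos: [462.3, 135.6, 139.9]
tcp_rot: [0.001, -0.054, 0.999, -0.0]
contact_force: [-0.3, 0.3, -0.5]
gripper_width: 0.496
grasp_force: 61.1
pocket_mouth [[249.8 191.1]]
thermometer [[252.2 241.1]]
[462.  135.6 139.8] [-0.1  0.6 -0.6]
[249.6 189.8] [251.5 186.6]
```

View pics/qq.png

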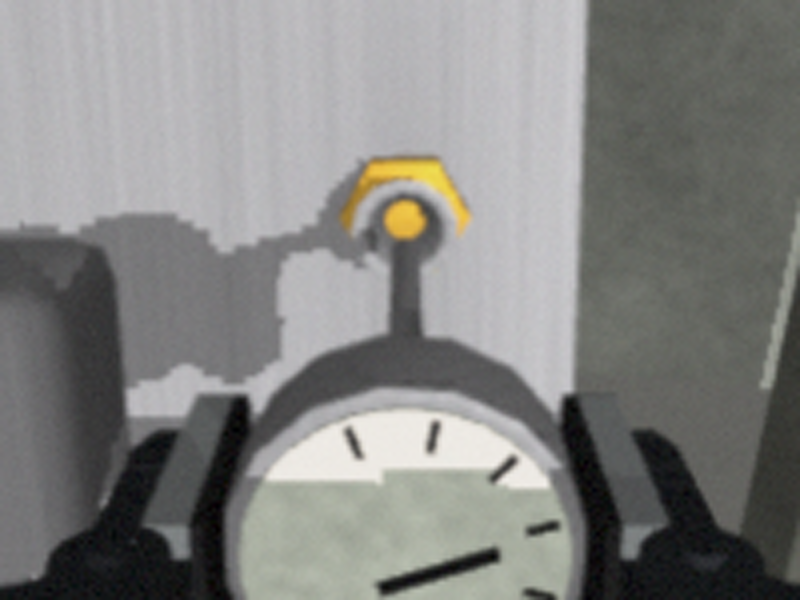

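The mouth is centred at about (406,225) in the crop and the stem runs straight above it (column 405), so they are aligned. Inserting.

```bash
python3 -m handwheel '[[1,[0,0,0.1],[0,0,0]],[1,[0,0,0.1],[0,0,0]],[1,[0,0,0.1],[0,0,0]],[1,[0,0,0.1],[0,0,0]],[1,[0,0,0.1],[0,0,0]],[1,[0,0,0.1],[0,0,0]],[1,[0,0,0.1],[0,0,0]],[1,[0,0,0],[0,0,0]]]'
python3 -c "
from h import *
s=arm.get_state();print(s['eef_pos'],s['contact_force'],s['wrist_torque'])"
```

```text
t: 14.0
eef_pos: [461.1, 135.5, 103.4]
tcp_rot: [-0.001, -0.054, 0.999, 0.0]
contact_force: [-0.2, 0.4, -2.5]
gripper_width: 0.498
grasp_force: 61.1
[461.13765509 135.49427825 103.3633057 ] [-0.17584452  0.43946036 -2.49502278] [-0.01391204 -0.08074204  0.0087382 ]
```

```bash
python3 -m handwheel '[[1,[0,0,0.1],[0,0,0]],[1,[0,0,0.1],[0,0,0]],[1,[0,0,0.1],[0,0,0]],[1,[0,0,0.1],[0,0,0]],[1,[0,0,0.1],[0,0,0]],[1,[0,0,0.1],[0,0,0]],[1,[0,0,0.1],[0,0,0]],[1,[0,0,0.1],[0,0,0]],[1,[0,0,0.1],[0,0,0]],[1,[0,0,0.1],[0,0,0]],[1,[0,0,0.1],[0,0,0]],[1,[0,0,0.1],[0,0,0]],[1,[0,0,0],[0,0,0]]]'
python3 -c "
from h import *
s=arm.get_state();print(s['eef_pos'],s['contact_force'],s['wrist_torque'])"
```

```text
t: 15.3
eef_pos: [461.3, 135.5, 43.5]
tcp_rot: [-0.0, -0.054, 0.999, 0.0]
contact_force: [0.9, 0.4, -0.6]
gripper_width: 0.495
grasp_force: 61.1
[461.34940906 135.48714825  43.48544724] [ 0.90734313  0.37762517 -0.58239048] [-0.01517673 -0.07640793 -0.04240679]
```

```bash
python3 -m handwheel '[[1,[0,0,0.1],[0,0,0]],[1,[0,0,0.1],[0,0,0]],[1,[0,0,0.06],[0,0,0]],[1,[0,0,0.04],[0,0,0]],[1,[0,0,0.04],[0,0,0]],[1,[0,0,0],[0,0,0]]]'
python3 -c "
from h import *
s=arm.get_state();print(s['eef_pos'],s['contact_force'],s['wrist_torque'])"
```

```text
t: 15.9
eef_pos: [461.4, 135.5, 26.9]
tcp_rot: [-0.0, -0.054, 0.999, 0.0]
contact_force: [1.0, 0.2, -1.1]
gripper_width: 0.493
grasp_force: 61.1
[461.42674395 135.52424352  26.91299273] [ 0.96589289  0.22689247 -1.06580912] [ 0.04256468  0.00795337 -0.00807923]
```

```bash
python3 -m handwheel '[[1,[0,0,0.03],[0,0,0]],[1,[0,0,0.03],[0,0,0]],[1,[0,0,0],[0,0,0]]]'; python3 -m handwheel '[[1,[0,0,0.02],[0,0,0]],[1,[0,0,0.02],[0,0,0]],[1,[0,0,0],[0,0,0]]]'
```

```text
t: 16.2
eef_pos: [461.7, 135.6, 26.3]
tcp_rot: [0.001, -0.054, 0.999, -0.0]
contact_force: [-3.9, -0.4, 19.4]
gripper_width: 0.493
grasp_force: 63.1
t: 16.5
eef_pos: [461.8, 135.6, 26.2]
tcp_rot: [0.001, -0.054, 0.999, -0.0]
contact_force: [-5.9, -0.2, 35.9]
gripper_width: 0.494
grasp_force: 64.7
```

Seated firmly: contact came at TCP z 26.3, against 26.5 predicted. I relieve the push, release and rise.

```bash
python3 -m handwheel '[[1,[0,0,-0.07],[0,0,0]],[0.7,[0,0,0],[0,0,0]],[0.3,[0,0,0],[0,0,0]],[0,[0,0,0],[0,0,0]],[0,[0,0,0],[0,0,0]],[0,[0,0,-0.1],[0,0,0]],[0,[0,0,-0.3],[0,0,0]],[0,[0,0,-0.5],[0,0,0]],[0,[0,0,-0.5],[0,0,0]],[0,[0,0,-0.5],[0,0,0]],[0,[0,0,-0.5],[0,0,0]],[0,[0.3,0,-0.3],[0,0,0]],[0,[0.3,0,0],[0,0,0]],[0,[0,0,0],[0,0,0]],[0,[0,0,0],[0,0,0]]]'
python3 look.py r1 thermometer lid_handle
python3 - <<'E'
from h import *
np.set_printoptions(precision=2,suppress=True)
for r in cams.pinpoint("thermometer","wrist"):print(r["uv"],r["conf"])
print("expected origin",proj("wrist",[462.5,137.5,50]),"dial top",proj("wrist",[462.5,137.5,80]))
b=[r for r in cams.silhouettes("lid_handle","wrist")]
for r in b:
    m=r["region"];ys,xs=np.where(m);print(r["conf"],r["uv"],xs.min(),xs.max(),ys.min(),ys.max())
E
```

```text
t: 18.0
eef_pos: [431.9, 132.3, 160.7]
tcp_rot: [0.0, -0.054, 0.999, -0.0]
contact_force: [0.0, -0.2, -0.4]
gripper_width: 0.999
grasp_force: 0.0
thermometer [[247.  208.7]
 [413.7 348.6]]
lid_handle []
[432.4 132.3 160.3] [ 0.5  0.3 -0.6]
[247.0, 208.7] 0.63
[413.7, 348.6] 0.48
expected origin [251.53 208.66] dial top [251.65 219.45]
0.93 [92.7, 258.9] 0 242 212 383
```

The thermometer stands in the pocket as expected. Now the handle: the model from the pocket puts the bar centre near (623,133). I check with the wrist camera from two places.

```bash
python3 -m handwheel '[[0,[0,0,-0.4],[0,0,0]],[0,[0,0,-0.5],[0,0,0]],[0,[-0.3,-0.03,-0.5],[0,0,0]],[0,[-0.5,-0.06,0],[0,0,0]],[0,[-0.6,-0.06,0],[0,0,0]],[0,[-0.6,-0.06,0],[0,0,0]],[0,[-0.6,-0.06,0],[0,0,0]],[0,[-0.5,-0.06,0],[0,0,0]],[0,[-0.3,-0.03,0],[0,0,0]],[0,[0,0,0],[0,0,0]],[0,[0,0,0],[0,0,0]],[0,[0,0,0],[0,0,0]]]'
python3 look.py s1 lid_handle
python3 -m handwheel '[[0,[0.3,0.3,0],[0,0,0]],[0,[0.4,0.5,0],[0,0,0]],[0,[0.3,0.3,0],[0,0,0]],[0,[0,0,0],[0,0,0]],[0,[0,0,0],[0,0,0]],[0,[0,0,0],[0,0,0]]]'
python3 look.py s2 lid_handle
python3 - <<'E'
from h import *
import json
np.set_printoptions(precision=1,suppress=True)
for t in("s1","s2"):
    D=json.load(open(t+".json"));g=cv2.imread(f"pics/{t}.png").max(2);c=D["cal"]
    print(t,"pred",proj(0,[623,133,70],c),[atz(0,u,70,c) for u in D["lid_handle"]])
    # dark-band edges across the bar at points along it (y scan at z=80, plain column profile)
    for k in(-60,-30,0,30,60):
        q=np.array([623,133,70])+k*np.array([.994,.107,0])
        pr=[(d,proj(0,q+d*np.array([.107,-.994,0]),c)) for d in range(-50,51,2)]
        print(k,"".join("%4d"%g[int(round(p[1])),int(round(p[0]))] if 0<=p[0]<511 and 0<=p[1]<383 else "   -" for d,p in pr))
D=[json.load(open(t+".json")) for t in("s1","s2")]
if D[0]["lid_handle"] and D[1]["lid_handle"]:print(tri([ray(0,d["lid_handle"][0],d["cal"]) for d in D]))
E
```

```text
t: 19.45
eef_pos: [601.3, 132.8, 230.2]
tcp_rot: [-0.001, -0.054, 0.999, 0.0]
contact_force: [1.1, 0.7, 0.1]
gripper_width: 1.001
grasp_force: 0.0
lid_handle [[250.4 190.7]]
[601.5 132.8 230.7] [-0.2 -0.6 -0.5]
t: 20.15
eef_pos: [547.8, 181.6, 230.9]
tcp_rot: [0.001, -0.054, 0.999, -0.0]
contact_force: [-0.2, 0.7, -0.1]
gripper_width: 0.994
grasp_force: 0.0
lid_handle [[207.3 223.9]]
[547.8 181.4 230.7] [-0.7 -0.2 -0. ]
s1 pred [248. 188.] [array([626.1, 136.3,  70. ])]
-60  173 171 174 175 174 179 176 175 171 172 174 180 178 178 181 178 177 179 181 111  22  26  30  31  31  31  26  22  13  82 120 117 121 116 116 119 117 149 175 175 172 180 182 182 180 177 178 174  95  79  84
-30  170 170 173 174 172 173 174 173 171 173 175 179 177 185 180 180 179 179 178 112  23  24  30  35  31  27  25  22  27  90 114 118 118 115 112  87  81  79  86  85  83  82  81  84  83  86  85  85  74  78  83
0  167 164 166 174 170 170 170 171 170 166 171 175 177 178 173 173 175 176 157 107  24  27  29  31  27  29  28  24  27 108 112 114 113 112 108  98  82  85  85  88  82  86  59  46  84  83  71  54  57  68  84

[... 852 characters left out ...]
33  32  38  34  39  50  52  51  52
0  168 167 165 166 167 166 168 165 166 164 171 167 160 165 164 160 163 167 166  78   8  20  34  34  26  26  29  19  26  99 109 106  81  70  79  82  86  82  81  79  50  38  34  64  81  82  76  76  75  77  81
30  169 168 163 166 167 163 162 162 162 165 164 164 162 161 161 161 162 165 134  76  23  26  31  25  25  27  21  28  36  84 107 106 108 113 163 168 167 168 171 167 167 169 168 168 171 164 133  73  74  77  79
60  164 165 162 163 164 160 161 161 167 163 162 158 160 161 160 162 165 165 132  70  26  27  31  31  11  28  26  30  56  94 107 103 113 137 163 168 168 166 169 167 167 167 168 169 168 159 127  69  71  80  77
(array([626.6, 135.5,  64.9]), [1.4, 1.4])
```

The dark band of the bar is centred at own-x offset −2.3 mm in both views, so its z of about 70 is right. With the 2 mm mount offset removed, the TCP target is (623,133). I approach with a half-open gripper, because the lid face is only 50 mm behind.

```bash
python3 -m handwheel '[[0.5,[-0.2,-0.12,0],[0,0,0]],[0.5,[-0.4,-0.32,0],[0,0,0]],[0.5,[-0.4,-0.36,0],[0,0,0]],[0.5,[-0.3,-0.24,0],[0,0,0]],[0.5,[-0.09,-0.08,0],[0,0,0]],[0.5,[0,0,0.3],[0,0,0]],[0.5,[0,0,0.5],[0,0,0]],[0.5,[0,0,0.6],[0,0,0]],[0.5,[0,0,0.6],[0,0,0]],[0.5,[0,0,0.5],[0,0,0]],[0.5,[0,0,0.4],[0,0,0]],[0.5,[0,0,0.3],[0,0,0]],[0.5,[0,0,0.1],[0,0,0]],[0.5,[0,0,0],[0,0,0]],[0.5,[0,0,0],[0,0,0]]]' 80
python3 -c "
from h import *
s=arm.get_state();print(s['eef_pos'],s['contact_force'],s['wrist_torque'])
cams.get_image('wrist');print(proj('wrist',[623,135.3,70]),[(r['uv'],r['conf']) for r in cams.pinpoint('lid_handle','wrist')])"
```

```text
t: 21.75
eef_pos: [622.9, 133.9, 66.5]
tcp_rot: [0.001, -0.054, 0.999, -0.0]
contact_force: [0.4, -0.6, 0.9]
gripper_width: 0.5
grasp_force: 0.0
[622.93126864 133.86282723  66.53176792] [ 0.38884578 -0.63225742  0.93978821] [ 0.00281185 -0.00531004 -0.03211282]
[251.4419707  224.83181166] [([250.8, 223.8], 0.78)]
```

Aligned. I go down to the bar and close.

```bash
python3 -m handwheel '[[0.5,[0,0,0.2],[0,0,0]],[0.5,[0,0,0.2],[0,0,0]],[0.5,[0,0,0.2],[0,0,0]],[0.5,[0,0,0.15],[0,0,0]],[0.5,[0,0,0.1],[0,0,0]],[0.5,[0,0,0],[0,0,0]]]'
python3 -m handwheel '[[0.7,[0,0,0],[0,0,0]],[1,[0,0,0],[0,0,0]],[1,[0,0,0],[0,0,0]],[1,[0,0,0],[0,0,0]],[1,[0,0,0],[0,0,0]],[1,[0,0,0],[0,0,0]]]' 80
```

```text
t: 22.45
eef_pos: [621.8, 134.2, 23.4]
tcp_rot: [-0.0, -0.054, 0.999, 0.0]
contact_force: [-1.4, 0.8, 4.2]
gripper_width: 0.504
grasp_force: 0.7
t: 23.05
eef_pos: [622.1, 134.0, 23.1]
tcp_rot: [0.0, -0.054, 0.999, 0.0]
contact_force: [-0.9, 0.9, 2.4]
gripper_width: 0.21
grasp_force: 77.9
```

The bar is held (18–20 mm opening, 78 N). I start lifting along the arc, 1° per row.

```bash
python3 -m handwheel '[[1,[0,0.004,-0.063],[-0.1,0,0]],[1,[0,0.004,-0.063],[-0.1,0,0]],[1,[0,0.008,-0.126],[-0.2,0,0]],[1,[0,0.008,-0.126],[-0.2,0,0]],[1,[0,0.008,-0.126],[-0.2,0,0]],[1,[0,0.008,-0.126],[-0.2,0,0]],[1,[0,0.008,-0.126],[-0.2,0,0]],[1,[0,0.008,-0.126],[-0.2,0,0]],[1,[0,0.008,-0.126],[-0.2,0,0]],[1,[0,0,0],[0,0,0]]]'
cat > chk.py <<'E'
from h import *
np.set_printoptions(precision=2,suppress=True)
s=arm.get_state();Rm=R.from_quat(s["tcp_rot"],scalar_first=True).as_matrix();z=Rm[:,2]
ox=np.array([.107,-.994,0]);h=np.array([623,133.3,0])+360*ox;h[2]=50
b=s["eef_pos"]-47*z-h   # bar centre (47 behind TCP), from hinge
th=np.degrees(np.arctan2(b[2],-(b@ox))-np.arctan2(20,360))
print("tilt",np.degrees(np.arcsin(-(z@ox))),"lid from bar",th,"radius",np.hypot(b[2],b@ox),"(360.6)",s["eef_pos"],"F",s["contact_force"],"grip",s["grasp_force"],s["gripper_width"],"t",s["t"])
E
python3 chk.py
```

```text
t: 24.05
eef_pos: [622.1, 134.0, 74.8]
tcp_rot: [-0.004, -0.053, 0.996, 0.071]
contact_force: [2.2, 4.9, -3.1]
gripper_width: 0.206
grasp_force: 78.6
tilt 8.113295004722206 lid from bar 8.21035357086444 radius 361.1047262177343 (360.6) [622.14 134.02  74.79] F [ 2.17  4.91 -3.09] grip 78.56654047966003 0.20575436727748359 t 24.05
```

Tracking well at 8.1°. Continuing to about 27°.

```bash
python3 -m handwheel '[[1,[0,0.008,-0.126],[-0.2,0,0]],[1,[0,0.008,-0.126],[-0.2,0,0]],[1,[0,0.008,-0.126],[-0.2,0,0]],[1,[0,0.008,-0.126],[-0.2,0,0]],[1,[0,0.008,-0.126],[-0.2,0,0]],[1,[0,0.008,-0.126],[-0.2,0,0]],[1,[0,0.008,-0.126],[-0.2,0,0]],[1,[0,0.008,-0.126],[-0.2,0,0]],[1,[0,0.008,-0.126],[-0.2,0,0]],[1,[0,0.008,-0.126],[-0.2,0,0]],[1,[0,0,0],[0,0,0]]]'; python3 chk.py
python3 -m handwheel '[[1,[0,0.008,-0.126],[-0.2,0,0]],[1,[0,0.008,-0.126],[-0.2,0,0]],[1,[0,0.008,-0.126],[-0.2,0,0]],[1,[0,0.008,-0.126],[-0.2,0,0]],[1,[0,0.008,-0.126],[-0.2,0,0]],[1,[0,0.008,-0.126],[-0.2,0,0]],[1,[0,0.008,-0.126],[-0.2,0,0]],[1,[0,0.008,-0.126],[-0.2,0,0]],[1,[0,0,0],[0,0,0]]]'; python3 chk.py
```

```text
t: 25.15
eef_pos: [623.4, 124.3, 137.2]
tcp_rot: [-0.008, -0.053, 0.986, 0.157]
contact_force: [2.9, 5.6, -3.1]
gripper_width: 0.206
grasp_force: 78.8
tilt 18.117182419493115 lid from bar 18.23104248801712 radius 361.12041638872 (360.6) [623.38 124.29 137.16] F [ 2.94  5.63 -3.08] grip 78.8452684879303 0.20634650403525134 t 25.15
t: 26.05
eef_pos: [625.2, 108.8, 185.2]
tcp_rot: [-0.011, -0.052, 0.973, 0.226]
contact_force: [4.1, 5.6, -3.8]
gripper_width: 0.212
grasp_force: 79.1
tilt 26.11108276896535 lid from bar 26.240233726371137 radius 361.1114993830775 (360.6) [625.24 108.81 185.18] F [ 4.13  5.61 -3.81] grip 79.07754421234131 0.21153778365269196 t 26.05
```

```bash
python3 -m handwheel '[[1,[0,0.008,-0.126],[-0.2,0,0]],[1,[0,0.008,-0.126],[-0.2,0,0]],[1,[0,0.008,-0.126],[-0.2,0,0]],[1,[0,0.006,-0.1],[-0.16,0,0]],[1,[0,0,0],[0,0,0]],[1,[0,0,0],[0,0,0]],[1,[0,0,0],[0,0,0]],[1,[0,0,0],[0,0,0]],[1,[0,0,0],[0,0,0]]]'; python3 chk.py
python3 - <<'E'
from h import *
np.set_printoptions(precision=1,suppress=True)
ox=np.array([.107,-.994,0]);hg=np.array([623,133.3,0])+360*ox;hg[2]=50
def bar(t):t=np.radians(t);return hg+ox*(-360*np.cos(t)+20*np.sin(t))+np.array([0,0,360*np.sin(t)+20*np.cos(t)])
for c in("scene","top"):
    im=cams.get_image(c);cv2.imwrite(f"pics/{c}9.png",im)
    print(c,"handle",[(r["uv"],r["conf"]) for r in cams.pinpoint("lid_handle",c)],"pred 25/30/35",[proj(c,bar(t)) for t in(25,30,35)])
    print("  therm",[r["uv"] for r in cams.pinpoint("thermometer",c)],"expected",proj(c,[462,136,50]))
    print("  plug",[r["uv"] for r in cams.pinpoint("pocket_plug",c)])
a=cv2.imread("pics/scene9.png")[100:290,110:370];cv2.imwrite("pics/final.png",cv2.resize(a,(780,570),interpolation=2))
E
```

```text
t: 26.95
eef_pos: [626.4, 99.4, 206.6]
tcp_rot: [-0.013, -0.052, 0.965, 0.257]
contact_force: [4.8, 4.5, -3.8]
gripper_width: 0.204
grasp_force: 79.3
tilt 29.835094673984024 lid from bar 29.946002106624157 radius 361.0953077317724 (360.6) [626.37  99.43 206.56] F [ 4.75  4.47 -3.76] grip 79.25538897514343 0.2038318097060204 t 26.95
scene handle [([226.5, 160.0], 0.94)] pred 25/30/35 [array([230.1, 167.2]), array([227.3, 158.5]), array([224. , 149.8])]
  therm [[356.5, 321.1], [268.8, 269.8], [277.1, 196.9], [361.2, 260.7]] expected [275.6 196.6]
  plug [[293.1, 224.4]]
top handle [([246.0, 140.7], 0.63)] pred 25/30/35 [array([240.6, 141.5]), array([245. , 139.2]), array([250.2, 136.8])]
  therm [[136.2, 217.5], [97.3, 178.5], [167.2, 144.9]] expected [232.  193.7]
  plug [[171.5, 174.8]]
```

View pics/final.png

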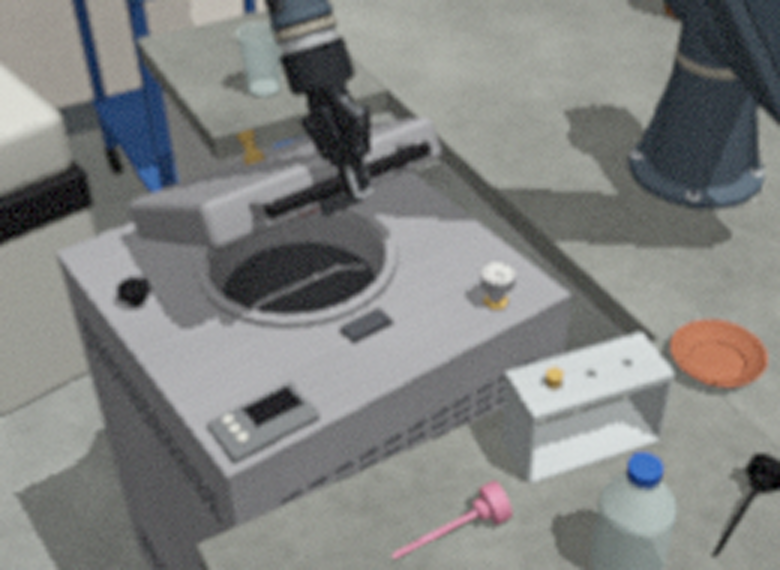

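The lid stands open with the gripper on the handle bar at crop (350,180). Scene and top cameras both agree with about 30°. The thermometer sits upright in the pocket at (497,283), and the plug, bottle and saucer are unmoved.

```bash
python3 -c "
from workcell import arm
print(arm.job_done())"
```

```text
the job is handed in; nothing more can be done
None
```

The job is handed in at about 27 s: the thermometer is seated in its pocket with the collar on the mouth, and the lid is held by its handle at about 30°. One earlier grasp closed too high and touched the dial lightly (about 3 N), with no visible shift.

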